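# Put the cleaned type block away in the pop-out drawer

## Task

Press the handleless drawer front gently until its touch latch lets go and the drawer springs out by itself, then set the long type block down flat in the empty front pocket of the drawer. Finally push the drawer gently back in until it latches and stays shut by itself, never ramming it hard against its stop and never dropping the block, and leave the other blocks and the tub where they are.

Things in the scene. Friction and masses are not known exactly. Their poses are not given: they have to be found in the camera images.
- cabinet: low wooden bench-top cabinet fixed to the table, 200 mm deep (its x), 180 mm wide (its y), 72 mm high, its place and turn about vertical differ each time. Origin: centre of its underside, on the table. Its -x side is the front, where the one drawer comes out; its top board is closed.
- drawer: the drawer; its front panel is plain white board, no handle, 14 mm thick, 152 wide, 56 high (6 to 62 mm above the table). Origin: centre of its outer face, 34 mm up; axes as the cabinet's (-x points out). Latched, this face stands 22 mm ahead of the cabinet's side walls and top; full out 112 mm. Push it along +x near its middle; the gripper's force on the drawer must stay below 15 N.
- drawer_slide (a joint): drawer travel in m: 0 latched, 0.09 full out, negative = pushed in past latched. A spring drives it out (4.6 N shut, 3.2 N out, about 1 s to come out). The latch changes over each time the drawer is pushed in past its click point, then backed off: shut, it springs out; out, it stays at 0. Not far enough: nothing changes, push again.
- pocket (a point): centre of the floor of the drawer's empty front pocket; moves with the drawer; axes as the cabinet's. Pocket 74 mm long (x, front panel to a divider), 132 mm wide (y); floor 13 mm above the table; side walls and divider stand 27 mm above that floor, the front panel 49 mm. Open from above only while the drawer is out: then its centre lies 61 mm ahead of the cabinet's edge.
- long_block: the long type block: dark wood, 60 mm (its x) by 26 mm (its y) by 23 mm high with a raised bar on top, about 60 g, loose on the table. Origin: centre of its underside, z up.
- square_block: bystander: square dark type block, 42 x 42 x 23 mm with a raised disc. Origin: centre of its underside.
- small_block: bystander: small dark type block, 24 x 24 x 23 mm with a raised diamond. Origin: centre of its underside.
- tub: bystander: white plastic tub with a blue band, 92 mm across, 85 mm high. Origin: centre of its underside.
- latch (a point): the touch latch, hidden inside the back of the cabinet (only a point there). Its click point lies 4.5 to 16.5 mm further in than the drawer's latched place, differs each start and cannot be seen. About 1 mm behind it is a firm stop (20 N per mm or more; arrive slowly): the push force, 5 to 7 N till there, rising to 9 N or more tells that it is passed.
Not all that is in view belongs to the job. Leave any green look-alike of the long_block alone.

How it is judged (in metres and radians):
On the way, in this order (a step that is already met when the one before it is completed fails the run):
1. the drawer has sprung out, full out (value of joint drawer_slide above 0.08 m), for 0.2 s.
2. the long block lies flat and released in the front pocket of the open drawer (value of joint drawer_slide above 0.07 m and x of long_block in the frame of pocket between -0.025 and 0.025 m and y of long_block in the frame of pocket between -0.058 and 0.058 m and z of long_block in the frame of pocket between -0.004 and 0.005 m and angle between long_block's own z axis and vertical below 0.12 rad and contact force between long_block and the fingers below 0.1 N), for 0.2 s.
At the end, for the whole second after the job is handed in: The drawer is latched shut (joint within 3 mm of 0) and stays so by itself; the long block lies at rest inside the front pocket, flat on its floor (underside within 5 mm of the floor, tilted less than 0.12 rad) (value of joint drawer_slide between -0.003 and 0.003 m and x of long_block in the frame of pocket between -0.025 and 0.025 m and y of long_block in the frame of pocket between -0.058 and 0.058 m and z of long_block in the frame of pocket between -0.004 and 0.005 m and angle between long_block's own z axis and vertical below 0.12 rad and linear speed of long_block below 0.02 m/s); the robot touches nothing.
It fails at once if the drawer front is pushed with more than 15 N (contact force between drawer and the fingers above 15 N or contact force between drawer and the arm above 15 N).
It fails at once if the long block is dropped (falls faster than 0.8 m/s out of the gripper, about 30 mm) (linear speed of long_block above 0.8 m/s and contact force between long_block and the fingers below 0.05 N).
It fails at once if the square block, the small block or the tub is displaced by more than 20 mm (distance of any of square_block, small_block, tub from where it was at the start of the episode above 0.02 m).
It also fails if it takes over 72 s, if anything falls off the work surface, if the arm or the gripper's body presses on something with over 40 N, if the wrist force passes 120 N, or if a joint passes its speed limit or range.

## Robot

A 6-joint arm with a two-finger parallel gripper is mounted at the origin on the work surface. World frame = base frame: x ahead of the robot, y to its left, z up, the work surface at z = 0. Lengths are in mm, angles in rad, forces in N, time in s.
With the tool pointing down it reaches from about 350 to 775 mm from the base axis. Payload 7.3 kg.
Tool frame: the origin (TCP) lies midway between the tips of the shut fingers; the grasp point (between the pads) lies 19 mm behind it; z points along the fingers, y is the line along which they close (so a half turn about z gives the same grasp; the last joint's range is limited). The gripper opens to 92 mm and grips with 3 to 60 N. Pads are 19 mm wide; open, the fingers measure 130 mm over their backs; the gripper's body (75 mm by 190 mm) begins 47 mm behind the grasp point.
Start: joints at [-1.427, 0.342, 1.524, -0, 1.275, -0.146], TCP at [150.047, -503.121, 226.741] pointing down, gripper open.
Joint ranges: [-2.53, 2.53], [-0.77, 2.02], [0.04, 2.7], [-1, 4.14], [0.28, 2.66], [-3.11, 3.11]. Speed limits (rad/s): [2.57, 2.57, 3.14, 3.14, 3.14, 3.14].

## Interface

Orientations are given as [roll, pitch, yaw] about the fixed x, y, z axes, in that order (R = Rz(yaw) Ry(pitch) Rx(roll)).
In Python, from plant import bot gives the robot as it stands. The module is installed in compiled form; this text tells all that it offers.
- The arm moves only by the shell command python3 -m crank 'ROWS' [OPENING]. ROWS is JSON, a list of rows, each a list of 6 numbers: the shift along the tool's x, y, z in m, then the turn, a rotation vector about the tool's x, y, z in rad. In form: [[dx, dy, dz, wx, wy, wz], ...]. A call has 1 to 5 rows; each row shifts and turns the commanded pose from where the row before left it, along the tool's axes as they then stand; what a row does not reach is not made up. A row lasts 1/8 s, in which the tool goes at most 62.5 mm and 10.7 degrees, less where a joint would pass 70% of its speed; a pose out of reach is approached as far as the arm can. A call is refused whole if a number of a shift passes 0.0625 or a number of a turn 0.188, either way. A call with a gripper value outside its range is refused whole. OPENING is the opening in per cent of the stroke, from 0 (shut) to 100 (fully open), set as the call begins (- or left out, the last holds). The fingers move at their own pace and stop on an object; the grip force is fixed at half the most. Time passes only in rows, so rows that do not move let the fingers close. It gives the time, the measured TCP pose, the force, the opening and the grip force at its end, in the units of the state.
- bot.get_obs(): the state, without advancing time (a new reading comes with each control period).
- bot.capture(name): name is "scene" or "top"; returns a dict with "color" (480x640x3 uint8, blue, green, red), "fov_y" (degrees; the focal length in pixels is half the picture's height over the tangent of half this angle, whatever the lens; pixels are square), "cx", "cy" (the principal point, pixels), "extrinsics" (4x4, takes a point from world to camera coordinates). Camera axes: x right, y up, looking along -z (the intrinsics and any distortion apply to the point x, -y, -z); pixel columns grow to the right and rows downward; lengths in mm; the calibration is good to about 2 mm. A picture is of the moment at which its call begins. There is no depth.
- bot.close_job(): hands the job in; it is judged then, once.
The state is a dict: "time": time; "joint_positions": joint angles; "dq": joint speeds; "tau": joint torques, N m; "tool_pos": TCP position; "tcp_rot": TCP orientation; "contact_force": force on the tool from outside, world axes, zero at the start; "moment": the same for the moment, N m; "grip_width": finger opening in mm; "finger_force": force on a finger pad.
Only numpy, scipy, OpenCV 4.12 (cv2) and the standard library are available. Lean on these libraries where they do the work, as an engineer would, in place of code of your own. Each camera call takes 0.05 s, during which the arm holds its last target. There are 200 camera calls.

## Working session

There is one attempt and no reset: what is moved stays moved. The work goes in short steps, Python scripts to look and compute and a shell command to move; the robot and the scene stay as the last step left them, time stands still between calls to the robot, and variables do not carry over. Pictures are saved under pics/ and viewed, at most 10 in all, crops included, and the job is handed in when it is done.

```bash
mkdir -p pics; cat > h.py <<'E'
import numpy as np,cv2
from plant import bot
def cap(n,f):
    c=bot.capture(n); cv2.imwrite('pics/'+f,c['color']); np.savez('pics/'+f+'.npz',**{k:np.array(v) for k,v in c.items()}); return c
def K(c):
    f=240/np.tan(np.radians(float(c['fov_y']))/2); return f,float(c['cx']),float(c['cy'])
def ray(c,u,v,z):
    f,cx,cy=K(c);E=np.array(c['extrinsics']);R=E[:3,:3];t=E[:3,3]
    d=R.T@np.array([(u-cx)/f,-(v-cy)/f,-1]);o=-R.T@t
    return o+d*(z-o[2])/d[2]
def proj(c,p):
    f,cx,cy=K(c);E=np.array(c['extrinsics']);q=E[:3,:3]@np.array(p)+E[:3,3]
    return cx+f*q[0]/-q[2],cy+f*q[1]/q[2]
E
python3 - <<'E'
from h import *
for n in('scene','top'):
    c=cap(n,n+'0.png');print(n,{k:c[k] for k in c if k!='color'})
print(bot.get_obs())
E
```

```text
scene {'fov_y': 57.03761147425233, 'cx': 321.6329702403043, 'cy': 246.05703401281048, 'extrinsics': array([[ 7.20528059e-01,  6.93393282e-01,  6.71361099e-03,
        -3.89017972e+02],
       [-5.40952488e-01,  5.56011785e-01,  6.31047779e-01,
         3.25623620e+02],
       [ 4.33831444e-01, -4.58319376e-01,  7.75714914e-01,
        -1.06217229e+03],
       [ 0.00000000e+00,  0.00000000e+00,  0.00000000e+00,
         1.00000000e+00]])}
top {'fov_y': 48.94173372628208, 'cx': 323.5709017847837, 'cy': 235.61919638346788, 'extrinsics': array([[-2.22051712e-02, -9.99746632e-01, -3.68807128e-03,
        -6.19008982e+01],
       [ 9.87518888e-01, -2.25086401e-02,  1.55883952e-01,
        -6.26014507e+02],
       [-1.55927470e-01, -1.80610204e-04,  9.87768491e-01,
        -8.38328949e+02],
       [ 0.00000000e+00,  0.00000000e+00,  0.00000000e+00,
         1.00000000e+00]])}
{'time': 0.1, 'joint_positions': array([-1.42702177e+00,  3.42655346e-01,  1.52491642e+00, -1.55715348e-05,
        1.27541730e+00, -1.45963108e-01]), 'dq': array([ 0.000277  , -0.00108874, -0.00178462, -0.00092851,  0.00074729,
        0.00074781]), 'tau': array([ 2.36077285e-03, -4.32000947e+01, -2.44695389e+01,  7.19437050e-02,
        5.26010105e-02, -6.09700442e-05]), 'tool_pos': array([ 149.975063  , -502.73955036,  226.11504451]), 'tcp_rot': array([-3.14020892e+00, -1.88369985e-04,  2.89742081e-01]), 'contact_force': array([ 0.0158319 , -0.23577017,  1.22642969]), 'moment': array([0.03462169, 0.00616994, 0.00695835]), 'finger_force': 0.0, 'grip_width': 91.74913469347175}
```

View pics/top0.png

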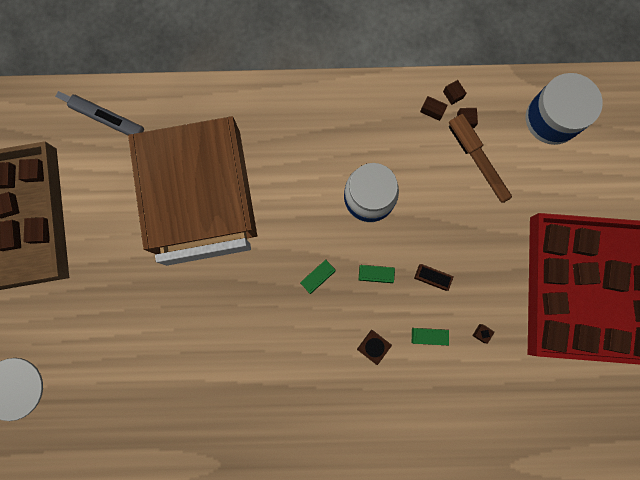

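View pics/scene0.png

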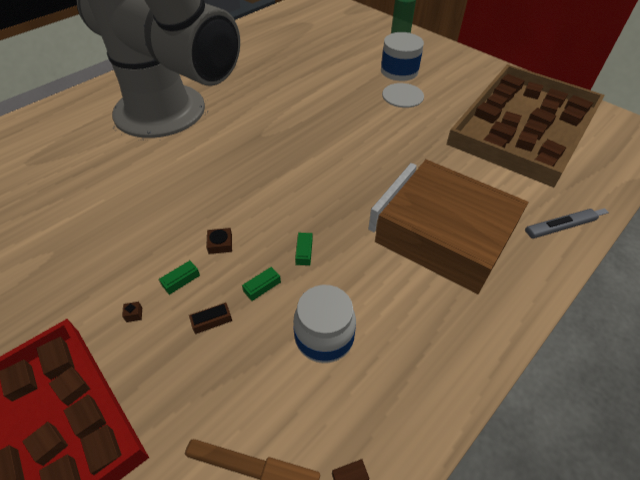

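Long-block candidates in the top view are the dark one at (434,277) and green ones at (318,276), (377,273) and (430,337). The dark wood oblong with a bar fits, and the greens are look-alikes. I'll confirm with an enlarged crop, with the cabinet alongside for its corners.

```bash
python3 - <<'E'
from h import *
im=cv2.imread('pics/top0.png')
a=cv2.resize(im[105:275,120:270],None,fx=3.4,fy=3.4,interpolation=cv2.INTER_CUBIC)
b=cv2.resize(im[250:305,405:465],None,fx=4.8,fy=4.8,interpolation=cv2.INTER_CUBIC)
o=np.zeros((a.shape[0],800,3),np.uint8);o[:,:a.shape[1]]=a;o[:b.shape[0],512:512+b.shape[1]]=b
cv2.imwrite('pics/crop1.png',o)
E
```

```text
(no output)
```

View pics/crop1.png

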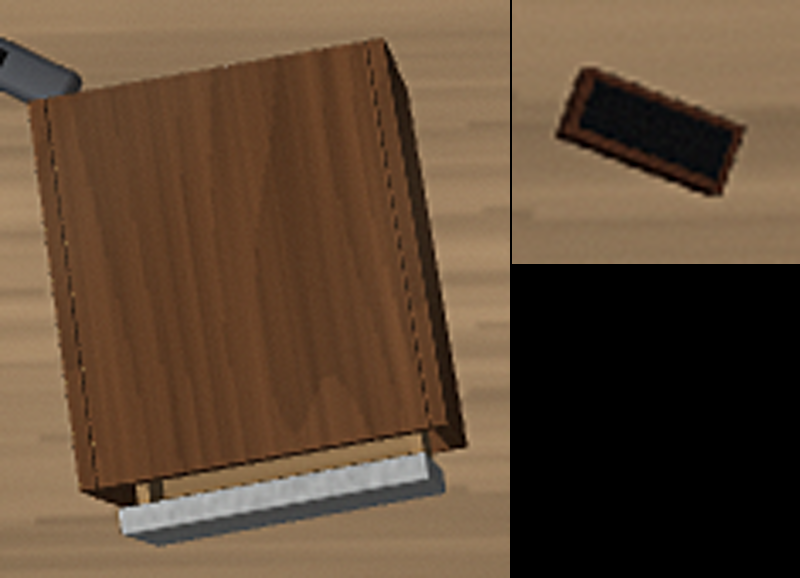

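The crop confirms the dark oblong with the black bar. Next I'll fit the poses from the corners.

```bash
cat > fit.py <<'E'
from h import *
from scipy.optimize import least_squares
c=np.load('pics/top0.png.npz');s=np.load('pics/scene0.png.npz')
def pose(p,L):
    C,S=np.cos(p[2]),np.sin(p[2]);L=np.array(L,float)
    return np.c_[p[0]+C*L[:,0]-S*L[:,1],p[1]+S*L[:,0]+C*L[:,1],L[:,2]]
def fit(L,uv,p0,cam=c):
    f=lambda p:(np.array([proj(cam,q) for q in pose(p,L)])-uv).ravel()
    r=least_squares(f,p0);return r.x,r.fun.round(1)
cab=[(100,90,72),(100,-90,72),(-100,90,72),(-100,-90,72),(-122,76,62),(-122,-76,62),(-108,76,62),(-108,-76,62)]
uv=np.array([(32,101),(383,39),(82,490),(447,427),(124,535),(430,480),(120,510),(430,455)])/3.4+(120,105)
x0=ray(c,190,185,72)
P,r=fit(cab,uv,[x0[0],x0[1],0.1]);print('cab',P,r)
Ps,rs=fit([(-100,-90,72),(100,-90,72),(100,90,72),(-100,90,72)],np.array([(377,222),(480,277),(527,203),(427,162)]),P,s);print('cab scene',Ps,rs)
blk=[(30,13,21),(30,-13,21),(-30,-13,21),(-30,13,21)]
uv=(np.array([(585,68),(745,127),(722,185),(560,133)])-(512,0))/4.8+(405,250)
b=[ray(c,*q,21) for q in uv];print(np.round(b,1))
B,r=fit([(-30,13,21),(30,13,21),(30,-13,21),(-30,-13,21)],uv,[*(np.mean(b,0)[:2]),-2],);print('blk',B,r)
print('blk scene px',proj(s,[B[0],B[1],21]),'tub',ray(c,372,187,85),'sq',ray(c,375,347,23),'sm',ray(c,484,333,23),ray(c,405,275,0),ray(c,450,270,0))
d=pose(P,[(-122,0,34),(-61-100,0,13)]);print('face,pocket',d)
E
python3 fit.py
```

```text
cab [7.16251480e+02 1.45123393e+02 1.58295184e-01] [-0.7  0.2  1.2  0.1 -0.4  1.1  1.   0.1 -0.5  0.2  0.6 -0.1 -0.5 -0.7
 -0.7 -1. ]
cab scene [7.18329226e+02 1.34149813e+02 1.26284005e-01] [-3.3 -4.3  4.7 -1.2  0.2  4.8 -2.4  0.1]
[[ 575.4 -241.1   21. ]
 [ 553.  -297.1   21. ]
 [ 532.5 -287.7   21. ]
 [ 552.3 -231.    21. ]]
blk [ 553.30927889 -264.19389687   -1.93902622] [-0.1 -0.5 -0.2 -1.  -0.   1.3  0.3  0.2]
blk scene px (np.float64(209.79162538065358), np.float64(315.2890408758818)) tub [ 697.51114185 -157.00644299   85.        ] sq [ 437.66255192 -157.9392418    23.        ] sm [ 456.67985183 -341.98407477   23.        ] [ 558.99008846 -217.27120592    0.        ] [ 565.9945917  -296.67735604    0.        ]
face,pocket [[595.77679041 125.89193121  34.        ]
 [557.2643896  119.74416872  13.        ]]
```

```bash
cat > go.py <<'E'
# remaining shift in tool axes (m) and yaw turn about tool z: python3 go.py x y z yaw
import sys
from h import *
from scipy.spatial.transform import Rotation as R
t=[float(a) for a in sys.argv[1:5]];o=bot.get_obs()
M=R.from_euler('xyz',o['tcp_rot'])
rv=(M.inv()*R.from_euler('xyz',[np.pi,0,t[3]])).as_rotvec()
print('t',o['time'],'pos',o['tool_pos'].round(1),'F',o['contact_force'].round(1),'shift m',(M.inv().apply(np.array(t[:3])-o['tool_pos'])/1000).round(4),'turn',rv.round(3))
E
python3 -m crank '[[0,0,0,0,0,0.132],[0.033,-0.037,0,0,0,0],[0.033,-0.037,0,0,0,0],[0.033,-0.037,0,0,0,0],[0.033,-0.037,0,0,0,0]]' 0
python3 -m crank '[[0.033,-0.037,0,0,0,0],[0.033,-0.037,0,0,0,0],[0.033,-0.037,0,0,0,0],[0.033,-0.037,0,0,0,0],[0.033,-0.037,0,0,0,0]]'
python3 go.py 556.5 119.6 30 0.158
```

```text
time: 0.72
tool_pos: [257.7, -334.7, 226.5]
tcp_rot: [-3.141, 0.0, 0.157]
contact_force: [1.0, 0.1, 0.9]
grip_width: 46.5
finger_force: 0.0
time: 1.35
tool_pos: [391.6, -126.0, 226.6]
tcp_rot: [3.142, 0.0, 0.158]
contact_force: [-0.5, -0.5, 0.3]
grip_width: 0.8
finger_force: 0.0
t 1.35 pos [ 391.6 -126.   226.6] F [-0.5 -0.5  0.3] shift m [ 0.2015 -0.2167  0.1966] turn [ 0.  0. -0.]
```

```bash

python3 -m crank '[[0.04,-0.043,0,0,0,0],[0.04,-0.043,0,0,0,0],[0.04,-0.043,0,0,0,0],[0.035,-0.040,0,0,0,0],[0.030,-0.030,0.02,0,0,0]]' >/dev/null
python3 -m crank '[[0,0,0.045,0,0,0],[0,0,0.045,0,0,0],[0,0,0.045,0,0,0],[0,0,0.03,0,0,0],[0,0,0,0,0,0]]' 
python3 go.py 556.5 119.6 30 0.158
python3 - <<'E'
from h import *
c=cap('top','top1.png');im=c['color']
cv2.imwrite('pics/crop2.png',cv2.resize(im[105:305,100:300],None,fx=3,fy=3,interpolation=cv2.INTER_CUBIC))
E
```

```text
time: 2.6
tool_pos: [540.5, 97.9, 39.4]
tcp_rot: [-3.141, 0.006, 0.158]
contact_force: [0.1, -0.1, -0.2]
grip_width: 0.5
finger_force: 0.0
t 2.6 pos [540.5  97.9  39.4] F [ 0.1 -0.1 -0.2] shift m [ 0.0193 -0.0189  0.0093] turn [-0.001  0.006 -0.   ]
```

View pics/crop2.png

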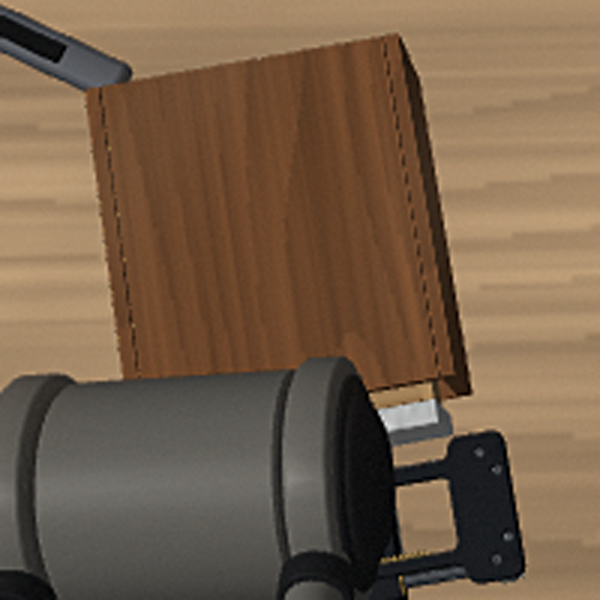

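Drawer front visible at about (410,420) in the crop, and the tool is in front of it. Next I'll centre the tool and approach to contact.

```bash
cat > chk.py <<'E'
# exit 0 while push force along cabinet x stays under limit
import sys
from h import *
o=bot.get_obs();f=-o['contact_force']@np.array([.9875,.1576,0]);p=o['tool_pos']@np.array([.9875,.1576,0])
print(f"t{o['time']:.2f} push {f:.2f} s {p:.2f}");sys.exit(f>float(sys.argv[1]))
E
python3 -m crank '[[0.019,-0.019,0.008,0,-0.006,0],[0.0,0,0,0,0,0],[0.007,0,0,0,0,0],[0.007,0,0,0,0,0],[0.0,0,0,0,0,0]]' >/dev/null; python3 chk.py 3 && python3 -m crank '[[0.001,0,0,0,0,0],[0.002,0,0,0,0,0],[0.002,0,0,0,0,0],[0.002,0,0,0,0,0],[0.001,0,0,0,0,0]]' >/dev/null && python3 chk.py 3 &&
 python3 -m crank '[[0.001,0,0,0,0,0],[0.001,0,0,0,0,0],[0.001,0,0,0,0,0],[0.001,0,0,0,0,0],[0,0,0,0,0,0]]' >/dev/null && python3 chk.py 3 &&
 python3 -m crank '[[0.001,0,0,0,0,0],[0.001,0,0,0,0,0],[0.001,0,0,0,0,0],[0.001,0,0,0,0,0],[0,0,0,0,0,0]]' >/dev/null && python3 chk.py 3 
python3 go.py 556.5 119.6 30 0.158
```

```text
t3.27 push -0.20 s 584.78
t 3.275 pos [572.8 121.6  34. ] F [ 0.3 -0.3  0.2] shift m [-0.0164 -0.0006  0.0041] turn [ 0.     0.005 -0.001]False
```

```bash
sed -i 's/sys.exit(f>/sys.exit(int(f>/;s/argv\[1\]))$/argv[1])))/' chk.py
python3 -m crank '[[0.001,0,0,0,0,0],[0.002,0,0,0,0,0],[0.002,0,0,0,0,0],[0.002,0,0,0,0,0],[0.001,0,0,0,0,0]]' >/dev/null && python3 chk.py 3 &&
 python3 -m crank '[[0.001,0,0,0,0,0],[0.001,0,0,0,0,0],[0.001,0,0,0,0,0],[0.001,0,0,0,0,0],[0,0,0,0,0,0]]' >/dev/null && python3 chk.py 3 &&
 python3 -m crank '[[0.001,0,0,0,0,0],[0.001,0,0,0,0,0],[0.001,0,0,0,0,0],[0.001,0,0,0,0,0],[0,0,0,0,0,0]]' >/dev/null && python3 chk.py 3  &&
 python3 -m crank '[[0.001,0,0,0,0,0],[0.001,0,0,0,0,0],[0.001,0,0,0,0,0],[0.001,0,0,0,0,0],[0,0,0,0,0,0]]' >/dev/null && python3 chk.py 3  
```

```text
t3.90 push 0.91 s 592.24
t4.53 push -0.69 s 596.21
t5.15 push 5.10 s 599.44
```

```bash

python3 -m crank '[[0.0006,0,0,0,0,0],[0.0006,0,0,0,0,0],[0.0006,0,0,0,0,0],[0.0006,0,0,0,0,0],[0,0,0,0,0,0]]' >/dev/null && python3 chk.py 8 &&
python3 -m crank '[[0.0004,0,0,0,0,0],[0,0,0,0,0,0]]' >/dev/null && python3 chk.py 8 &&
python3 -m crank '[[0.0004,0,0,0,0,0],[0,0,0,0,0,0]]' >/dev/null && python3 chk.py 8 &&
python3 -m crank '[[0.0004,0,0,0,0,0],[0,0,0,0,0,0]]' >/dev/null && python3 chk.py 8 &&
python3 -m crank '[[0.0004,0,0,0,0,0],[0,0,0,0,0,0]]' >/dev/null && python3 chk.py 8 &&
python3 -m crank '[[0.0004,0,0,0,0,0],[0,0,0,0,0,0]]' >/dev/null && python3 chk.py 8 &&
python3 -m crank '[[0.0004,0,0,0,0,0],[0,0,0,0,0,0]]' >/dev/null && python3 chk.py 8 &&
python3 -m crank '[[0.0004,0,0,0,0,0],[0,0,0,0,0,0]]' >/dev/null && python3 chk.py 8 &&
python3 -m crank '[[0.0004,0,0,0,0,0],[0,0,0,0,0,0]]' >/dev/null && python3 chk.py 8 &&
python3 -m crank '[[0.0004,0,0,0,0,0],[0,0,0,0,0,0]]' >/dev/null && python3 chk.py 8 &&
python3 -m crank '[[0.0004,0,0,0,0,0],[0,0,0,0,0,0]]' >/dev/null && python3 chk.py 8
```

```text
t5.78 push 5.33 s 601.95
t6.03 push 4.69 s 602.36
t6.28 push 5.14 s 602.77
t6.53 push 4.17 s 603.17
t6.78 push 5.12 s 603.56
t7.03 push 4.61 s 603.95
t7.28 push 5.25 s 604.36
t7.53 push 5.42 s 604.77
t7.78 push 5.22 s 605.19
t8.03 push 4.77 s 605.69
t8.28 push 5.28 s 606.21
```

```bash

python3 -m crank '[[0.0004,0,0,0,0,0],[0,0,0,0,0,0]]' >/dev/null && python3 chk.py 7.5 &&
python3 -m crank '[[0.0004,0,0,0,0,0],[0,0,0,0,0,0]]' >/dev/null && python3 chk.py 7.5 &&
python3 -m crank '[[0.0004,0,0,0,0,0],[0,0,0,0,0,0]]' >/dev/null && python3 chk.py 7.5 &&
python3 -m crank '[[0.0004,0,0,0,0,0],[0,0,0,0,0,0]]' >/dev/null && python3 chk.py 7.5 &&
python3 -m crank '[[0.0004,0,0,0,0,0],[0,0,0,0,0,0]]' >/dev/null && python3 chk.py 7.5 &&
python3 -m crank '[[0.0004,0,0,0,0,0],[0,0,0,0,0,0]]' >/dev/null && python3 chk.py 7.5 &&
python3 -m crank '[[0.0004,0,0,0,0,0],[0,0,0,0,0,0]]' >/dev/null && python3 chk.py 7.5 &&
python3 -m crank '[[0.0004,0,0,0,0,0],[0,0,0,0,0,0]]' >/dev/null && python3 chk.py 7.5 &&
python3 -m crank '[[0.0004,0,0,0,0,0],[0,0,0,0,0,0]]' >/dev/null && python3 chk.py 7.5 &&
python3 -m crank '[[0.0004,0,0,0,0,0],[0,0,0,0,0,0]]' >/dev/null && python3 chk.py 7.5 &&
python3 -m crank '[[0.0004,0,0,0,0,0],[0,0,0,0,0,0]]' >/dev/null && python3 chk.py 7.5 &&
python3 -m crank '[[0.0004,0,0,0,0,0],[0,0,0,0,0,0]]' >/dev/null && python3 chk.py 7.5 &&
python3 -m crank '[[0.0004,0,0,0,0,0],[0,0,0,0,0,0]]' >/dev/null && python3 chk.py 7.5 &&
python3 -m crank '[[0.0004,0,0,0,0,0],[0,0,0,0,0,0]]' >/dev/null && python3 chk.py 7.5
```

```text
t8.53 push 5.15 s 606.61
t8.78 push 4.79 s 607.06
t9.03 push 6.69 s 607.41
t9.28 push 5.85 s 607.51
t9.53 push 7.18 s 607.59
t9.78 push 8.66 s 607.66
```

```bash

python3 -m crank '[[0.0004,0,0,0,0,0],[0,0,0,0,0,0]]' >/dev/null ; python3 chk.py 9
python3 -m crank '[[-0.02,0,0,0,0,0],[-0.035,0,0,0,0,0],[-0.035,0,0,0,0,0],[-0.035,0,-0.03,0,0,0],[0,0,-0.05,0,0,0]]' 100 >/dev/null; python3 chk.py 9
python3 -m crank '[[0,0,-0.06,0,0,0],[0,0,-0.05,0,0,0],[0.0,0.05,0,0,0,0],[0.0,0.06,0,0,0,0],[0.0,0.06,0,0,0,0]]'
python3 go.py 553.3 -264.2 120 -0.368
python3 - <<'E'
from h import *
c=cap('top','top2.png');im=c['color']
cv2.imwrite('pics/crop3.png',cv2.resize(im[105:305,100:300],None,fx=3,fy=3,interpolation=cv2.INTER_CUBIC))
E
```

```text
t10.03 push 9.71 s 607.71
t10.65 push -1.66 s 481.93
time: 11.28
tool_pos: [502.6, -63.2, 224.8]
tcp_rot: [3.14, 0.003, 0.159]
contact_force: [1.1, -0.0, 0.1]
grip_width: 91.1
finger_force: 0.0
t 11.275 pos [502.6 -63.2 224.8] F [ 1.1 -0.   0.1] shift m [0.0186 0.2063 0.1051] turn [0.002 0.002 0.527]
```

View pics/crop3.png

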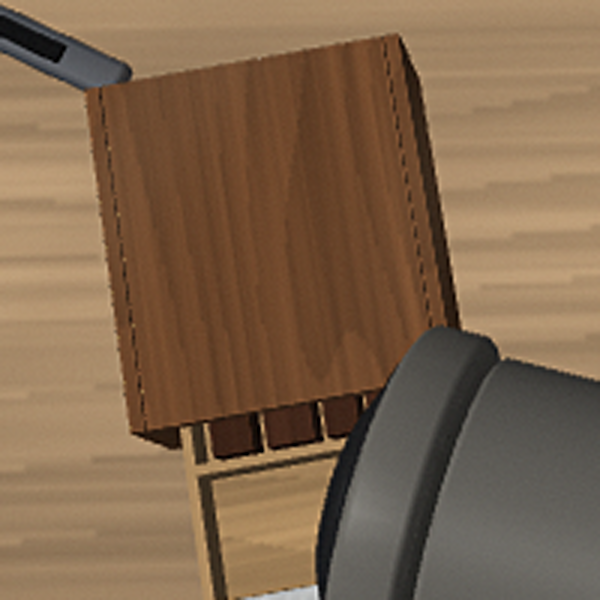

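The drawer is out. Next I'll turn to the block's heading (tool x along the block's length, yaw 1.203) and descend part way.

```bash

python3 -m crank '[[0,0,0,0,0,-0.174],[0,0,0,0,0,-0.174],[0,0,0,0,0,-0.174],[0,0,0,0,0,-0.174],[0,0,0,0,0,-0.174]]' 60 >/dev/null
python3 -m crank '[[0,0,0,0,0,-0.174],[0,0,0,0,0,0]]'
python3 go.py 553.3 -264.2 100 1.203
```

```text
time: 12.2
tool_pos: [502.0, -61.4, 224.3]
tcp_rot: [-3.138, 0.003, 1.2]
contact_force: [0.9, -0.8, 0.2]
grip_width: 55.0
finger_force: 0.0
t 12.2 pos [502.  -61.4 224.3] F [ 0.9 -0.8  0.2] shift m [-0.1701  0.1216  0.1244] turn [-0.003  0.003 -0.003]
```

```bash

python3 -m crank '[[-0.043,0.030,0.005,0,0,0],[-0.043,0.030,0.005,0,0,0],[-0.043,0.030,0.020,0,0,0],[-0.041,0.0316,0.04,0,0,0],[0,0,0.054,0,0,0]]' >/dev/null
python3 -m crank '[[0,0,0,0,0,0],[0,0,0,0,0,0]]' >/dev/null
python3 go.py 553.3 -264.2 100 1.203
python3 - <<'E'
from h import *
c=cap('scene','scene2.png');t=cap('top','top3.png')
a=cv2.resize(c['color'][200:360,110:330],None,fx=3,fy=3,interpolation=cv2.INTER_CUBIC)
cv2.imwrite('pics/crop4.png',a)
E
```

```text
t 13.075 pos [ 553.2 -261.9  103.8] F [-1.  -0.6  0.8] shift m [-0.0021  0.0009  0.0038] turn [-0.002  0.004 -0.002]
```

View pics/crop4.png

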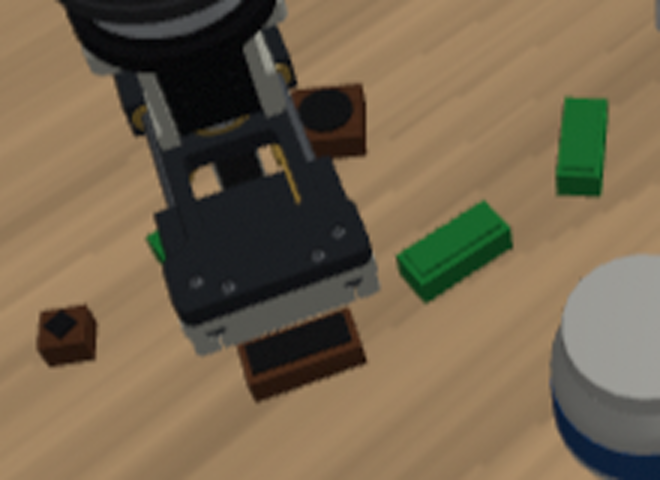

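The gripper is aligned with the block in the crop, with the fingers straddling it. I'll descend and grip.

```bash

python3 -m crank '[[-0.002,0.001,0.03,0,0.004,0],[0,0,0.035,0,0,0],[0,0,0.020,0,0,0],[0,0,0.01,0,0,0],[0,0,0,0,0,0]]' >/dev/null
python3 go.py 553.3 -264.2 4 1.203
```

```text
t 13.8 pos [ 552.4 -263.9    7.9] F [-0.1 -1.  -0.4] shift m [0.     0.0009 0.0039] turn [-0.004 -0.001 -0.001]
```

```bash

python3 -m crank '[[0,0.001,0.004,0,0,0],[0,0,0,0,0,0],[0,0,0,0,0,0],[0,0,0,0,0,0],[0,0,0,0,0,0]]' 0
python3 -m crank '[[0,0,-0.02,0,0,0],[0,0,-0.03,0,0,0],[0,0,-0.04,0,0,0],[0,0,-0.05,0,0,0],[0,0,0,0,0,0]]' 
python3 go.py 557.3 119.7 145 0.158
python3 - <<'E'
from h import *
c=cap('scene','scene3.png');t=cap('top','top4.png')
f=lambda i:cv2.resize(i,None,fx=3,fy=3,interpolation=cv2.INTER_CUBIC)
cv2.imwrite('pics/crop5.png',np.hstack([f(c['color'][220:380,140:270]),f(t['color'][200:360,140:270])]))
E
```

```text
time: 14.42
tool_pos: [552.9, -264.3, 3.3]
tcp_rot: [-3.137, -0.001, 1.202]
contact_force: [-0.8, 0.4, 2.7]
grip_width: 25.8
finger_force: 29.9
time: 15.05
tool_pos: [555.4, -265.8, 147.4]
tcp_rot: [3.138, 0.001, 1.202]
contact_force: [0.7, 0.4, -1.2]
grip_width: 26.0
finger_force: 29.9
t 15.05 pos [ 555.4 -265.8  147.4] F [ 0.7  0.4 -1.2] shift m [ 0.3602 -0.1373  0.0016] turn [ 3.000e-03 -1.000e-03  1.044e+00]
```

View pics/crop5.png

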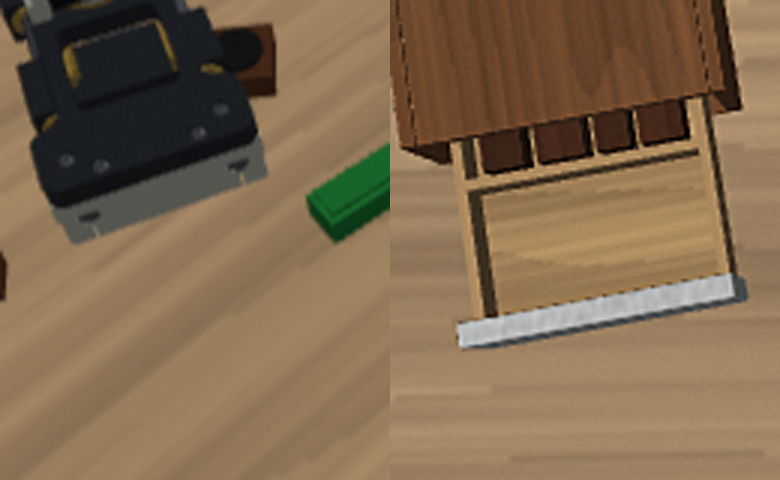

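The block is held (width 26, 30 N) and the open pocket is clear. I'll refine the pocket position from the open-drawer corners, and turn back meanwhile.

```bash

python3 -m crank '[[0,0,0,0,0,0.174],[0,0,0,0,0,0.174],[0,0,0,0,0,0.174],[0,0,0,0,0,0.174],[0,0,0,0,0,0.174]]' >/dev/null
python3 -m crank '[[0,0,0,0,0,0.174],[0,0,0,0,0,0]]'
cat >> fit.py <<'E'
print('--- open')
L=[(-212,76,62),(-212,-76,62),(-198,76,62),(-198,-76,62)]
uv=np.array([(458,345),(735,300),(460,322),(733,275)])
uv=(uv-(390,0))/3+(140,200)
Q,r=fit(L,uv,P);print(Q,r,pose(Q,[(-161,0,13)]))
# pocket floor far/near corners as seen: divider near top edge, z=40
print([ray(c,(a-390)/3+140,b/3+200,40).round(1) for a,b in[(470,190),(700,152)]], pose(P,[(-124,66,40),(-124,-66,40)]).round(1))
E
python3 fit.py | sed -n '/---/,$p'
python3 go.py 557.3 119.7 120 0.158
```

```text
time: 16.02
tool_pos: [552.6, -264.1, 141.0]
tcp_rot: [-3.136, 0.006, 0.159]
contact_force: [-1.0, 1.3, -0.9]
grip_width: 25.6
finger_force: 29.9
--- open
[7.17945330e+02 1.41792532e+02 1.41551119e-01] [ 0.3  0.5  0.8  0.1 -1.3 -0.5  0.2 -0.1] [[558.55559407 119.07883098  13.        ]]
[array([584.6, 189.8,  40. ]), array([603.2,  60.4,  40. ])] [[583.4 190.8  40. ]
 [604.2  60.4  40. ]]
t 16.025 pos [ 552.6 -264.1  141. ] F [-1.   1.3 -0.9] shift m [ 0.0657 -0.3781  0.0228] turn [-0.006  0.006  0.001]
```

```bash

python3 -m crank '[[0.009,-0.054,0,0,0,0],[0.009,-0.054,0,0,0,0],[0.009,-0.054,0,0,0,0],[0.009,-0.054,0,0,0,0],[0.009,-0.054,0,0,0,0]]' >/dev/null
python3 -m crank '[[0.009,-0.054,0,0,0,0],[0.009,-0.050,0,0,0,0],[0,0,0.02,0,0,0],[0,0,0,0,0,0]]' >/dev/null
python3 go.py 558 119.5 80 0.158
```

```text
t 17.15 pos [555.  115.2 121.8] F [ 0.8 -1.2 -0.3] shift m [ 0.004  -0.0036  0.0418] turn [-0.004  0.009  0.004]
```

```bash

python3 -m crank '[[0.002,-0.003,0.02,-0.004,0.009,0.004],[0.001,0,0.02,0,0,0],[0,0,0,0,0,0],[0,0,0,0,0,0]]' >/dev/null
python3 go.py 558 119.5 17 0.158
python3 - <<'E'
from h import *
c=cap('scene','scene5.png');t=cap('top','top5.png')
f=lambda i:cv2.resize(i,None,fx=3,fy=3,interpolation=cv2.INTER_CUBIC)
cv2.imwrite('pics/crop6.png',np.hstack([f(c['color'][110:270,310:440]),f(t['color'][200:360,140:270])]))
E
```

```text
t 17.65 pos [559.8 117.7  84.8] F [ 1.2 -0.9 -0.6] shift m [-0.0019 -0.0021  0.0678] turn [ 0.001 -0.006 -0.004]
```

View pics/crop6.png

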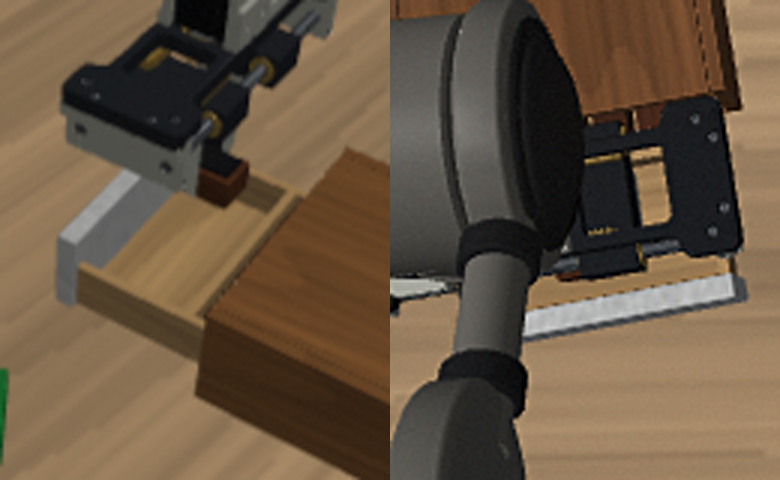

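```bash
python3 - <<'E'
from h import *
s=np.load('pics/scene5.png.npz');t=np.load('pics/top5.png.npz')
T=np.array([559.8,117.7,0]);ex=np.array([.9875,.1576,0]);ey=np.array([-.1576,.9875,0])
for a in(30,-30):
  for b in(13,-13):
    for z in(82,103):
      p=T+a*ex+b*ey+[0,0,z];u,v=proj(s,p);x,y=proj(t,p);print(a,b,z,'scene crop',round((u-310)*3),round((v-110)*3),'top crop',round((x-140)*3+390),round((y-200)*3))
E
python3 -m crank '[[-0.002,-0.001,0.02,0,-0.006,-0.003],[0,-0.001,0.02,0,0,0],[0,0,0.012,0,0,0],[0,0,0.005,0,0,0],[0,0,0,0,0,0]]' >/dev/null
python3 go.py 558 119.5 17 0.158
```

```text
30 13 82 scene crop 246 186 top crop 548 174
30 13 103 scene crop 251 160 top crop 539 170
30 -13 82 scene crop 225 210 top crop 596 166
30 -13 103 scene crop 229 183 top crop 588 161
-30 13 82 scene crop 162 149 top crop 564 285
-30 13 103 scene crop 165 122 top crop 555 283
-30 -13 82 scene crop 140 172 top crop 613 276
-30 -13 103 scene crop 142 145 top crop 604 274
t 18.375 pos [557.2 119.8  27.1] F [-0.6 -0.4 -0.6] shift m [0.0007 0.0004 0.0101] turn [ 0.001  0.001 -0.001]
```

Predicted block corners match the picture (scene crop 246,186 versus 245,188). I'll lower it to the floor gently.

```bash

python3 -m crank '[[0,0,0.004,0,0,0],[0,0,0.003,0,0,0],[0,0,0.001,0,0,0],[0,0,0.001,0,0,0],[0,0,0,0,0,0]]' >/dev/null
python3 go.py 558 119.5 17 0.158
python3 -m crank '[[0,0,0.001,0,0,0],[0,0,0,0,0,0],[0,0,0,0,0,0]]' >/dev/null
python3 go.py 558 119.5 17 0.158
```

```text
t 19.0 pos [557.  119.8  17.9] F [ 0.3 -0.4 -0.8] shift m [0.001  0.0005 0.0009] turn [ 0.001  0.001 -0.001]
t 19.375 pos [557.  119.9  16.9] F [-0.2  0.5 -0.6] shift m [ 0.0009  0.0005 -0.0001] turn [ 0.001  0.001 -0.001]
```

```bash

python3 -m crank '[[0,0,0.0007,0,0,0],[0,0,0,0,0,0],[0,0,0,0,0,0]]' >/dev/null
python3 go.py 558 119.5 17 0.158
python3 -m crank '[[0,0,0,0,0,0],[0,0,0,0,0,0],[0,0,0,0,0,0],[0,0,0,0,0,0]]' 50
python3 -m crank '[[0,0,-0.02,0,0,0],[0,0,-0.04,0,0,0],[0,0,-0.05,0,0,0],[0,0,-0.04,0,0,0],[-0.04,0,0,0,0,0]]' >/dev/null
python3 -m crank '[[-0.04,0,0,0,0,0],[-0.04,0,0,0,0,0],[-0.03,0,0,0,0,0],[0,0,0,0,0,0]]' 0
python3 - <<'E'
from h import *
c=cap('scene','scene6.png');t=cap('top','top6.png')
f=lambda i:cv2.resize(i,None,fx=3,fy=3,interpolation=cv2.INTER_CUBIC)
cv2.imwrite('pics/crop7.png',np.hstack([f(c['color'][110:270,310:440]),f(t['color'][200:360,140:270])]))
E
```

```text
t 19.75 pos [557.1 119.9  16.3] F [0.2 0.1 0.1] shift m [ 0.0009  0.0005 -0.0007] turn [ 0.001  0.001 -0.001]
time: 20.25
tool_pos: [557.0, 119.9, 16.2]
tcp_rot: [3.141, 0.001, 0.157]
contact_force: [-0.7, 0.1, 0.2]
grip_width: 45.8
finger_force: 0.0
time: 21.38
tool_pos: [407.3, 96.5, 166.6]
tcp_rot: [3.141, 0.001, 0.157]
contact_force: [0.2, 0.5, 0.5]
grip_width: 10.4
finger_force: 0.0
```

View pics/crop7.png

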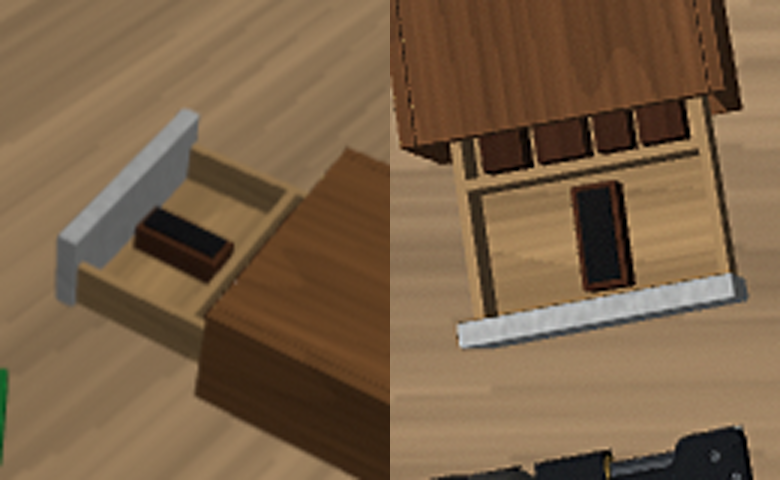

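The block lies flat in the pocket, at about (602,235) in the top crop. Next I'll lower in front of the drawer and push it in.

```bash

python3 -m crank '[[0,0,0.04,0,0,0],[0,0,0.04,0,0,0],[0.015,0,0.033,0,0,0],[0.03,0,0.018,0,0,0],[0.03,0,0,0,0,0]]' >/dev/null;
python3 -m crank '[[0,0,0,0,0,0],[0,0,0,0,0,0]]' >/dev/null
python3 chk.py 3; python3 go.py 489 109 34 0.158
```

```text
t22.35 push 1.09 s 493.71
t 22.35 pos [482.7 108.2  34.8] F [-1.1 -0.2 -0. ] shift m [0.0064 0.0002 0.0008] turn [ 0.001  0.002 -0.001]
```

```bash

python3 -m crank '[[0.002,0,0,0,0,0],[0.002,0,0,0,0,0],[0.002,0,0,0,0,0],[0.002,0,0,0,0,0],[0.002,0,0,0,0,0]]' >/dev/null; python3 chk.py 8 &&
python3 -m crank '[[0.0015,0,0,0,0,0],[0.0015,0,0,0,0,0],[0.0015,0,0,0,0,0],[0.0015,0,0,0,0,0],[0.0015,0,0,0,0,0]]' >/dev/null; python3 chk.py 8 &&
python3 -m crank '[[0.0015,0,0,0,0,0],[0.002,0,0,0,0,0],[0.002,0,0,0,0,0],[0.002,0,0,0,0,0],[0.002,0,0,0,0,0]]' >/dev/null; python3 chk.py 8 &&
python3 -m crank '[[0.002,0,0,0,0,0],[0.002,0,0,0,0,0],[0.002,0,0,0,0,0],[0.002,0,0,0,0,0],[0.002,0,0,0,0,0]]' >/dev/null; python3 chk.py 8
```

```text
t22.98 push 1.36 s 504.06
t23.60 push 3.14 s 510.72
t24.23 push 4.37 s 520.95
t24.85 push 4.74 s 530.94
```

```bash

python3 -m crank '[[0.0025,0,0,0,0,0],[0.003,0,0,0,0,0],[0.003,0,0,0,0,0],[0.003,0,0,0,0,0],[0.003,0,0,0,0,0]]' >/dev/null; python3 chk.py 8 &&
python3 -m crank '[[0.003,0,0,0,0,0],[0.003,0,0,0,0,0],[0.003,0,0,0,0,0],[0.003,0,0,0,0,0],[0.003,0,0,0,0,0]]' >/dev/null; python3 chk.py 8 &&
python3 -m crank '[[0.003,0,0,0,0,0],[0.003,0,0,0,0,0],[0.003,0,0,0,0,0],[0.003,0,0,0,0,0],[0.003,0,0,0,0,0]]' >/dev/null; python3 chk.py 8 &&
python3 -m crank '[[0.003,0,0,0,0,0],[0.003,0,0,0,0,0],[0.0025,0,0,0,0,0],[0.0025,0,0,0,0,0],[0.002,0,0,0,0,0]]' >/dev/null; python3 chk.py 8 &&
python3 -m crank '[[0.002,0,0,0,0,0],[0.002,0,0,0,0,0],[0.0015,0,0,0,0,0],[0.001,0,0,0,0,0],[0.001,0,0,0,0,0]]' >/dev/null; python3 chk.py 8; python3 go.py 594.5 125 34 0.158
```

```text
t25.48 push 4.53 s 545.42
t26.10 push 5.41 s 560.39
t26.73 push 5.58 s 575.11
t27.35 push 4.68 s 588.16
t27.98 push 5.06 s 595.66
t 27.975 pos [583.3 124.5  35.1] F [-5.6  2.8 -0.2] shift m [0.0111 0.0012 0.0011] turn [ 0.     0.002 -0.001]
```

```bash

python3 -m crank '[[0.001,0,0,0,0,0],[0.001,0,0,0,0,0],[0.001,0,0,0,0,0],[0.001,0,0,0,0,0],[0.001,0,0,0,0,0]]' >/dev/null; python3 chk.py 7.5 &&
python3 -m crank '[[0.0008,0,0,0,0,0],[0.0008,0,0,0,0,0],[0.0006,0,0,0,0,0],[0.0004,0,0,0,0,0],[0,0,0,0,0,0]]' >/dev/null; python3 chk.py 7.5 &&
python3 -m crank '[[0.0004,0,0,0,0,0],[0,0,0,0,0,0]]' >/dev/null && python3 chk.py 7.5 &&
python3 -m crank '[[0.0004,0,0,0,0,0],[0,0,0,0,0,0]]' >/dev/null && python3 chk.py 7.5 &&
python3 -m crank '[[0.0004,0,0,0,0,0],[0,0,0,0,0,0]]' >/dev/null && python3 chk.py 7.5 &&
python3 -m crank '[[0.0004,0,0,0,0,0],[0,0,0,0,0,0]]' >/dev/null && python3 chk.py 7.5 &&
python3 -m crank '[[0.0004,0,0,0,0,0],[0,0,0,0,0,0]]' >/dev/null && python3 chk.py 7.5 &&
python3 -m crank '[[0.0004,0,0,0,0,0],[0,0,0,0,0,0]]' >/dev/null && python3 chk.py 7.5 &&
python3 -m crank '[[0.0004,0,0,0,0,0],[0,0,0,0,0,0]]' >/dev/null && python3 chk.py 7.5 &&
python3 -m crank '[[0.0004,0,0,0,0,0],[0,0,0,0,0,0]]' >/dev/null && python3 chk.py 7.5 &&
python3 -m crank '[[0.0004,0,0,0,0,0],[0,0,0,0,0,0]]' >/dev/null && python3 chk.py 7.5 &&
python3 -m crank '[[0.0004,0,0,0,0,0],[0,0,0,0,0,0]]' >/dev/null && python3 chk.py 7.5 &&
python3 -m crank '[[0.0004,0,0,0,0,0],[0,0,0,0,0,0]]' >/dev/null && python3 chk.py 7.5 &&
python3 -m crank '[[0.0004,0,0,0,0,0],[0,0,0,0,0,0]]' >/dev/null && python3 chk.py 7.5 &&
python3 -m crank '[[0.0004,0,0,0,0,0],[0,0,0,0,0,0]]' >/dev/null && python3 chk.py 7.5
```

```text
t28.60 push 5.25 s 600.64
t29.23 push 5.08 s 603.32
t29.48 push 4.57 s 603.74
t29.73 push 5.59 s 604.14
t29.98 push 4.64 s 604.56
t30.23 push 4.80 s 605.01
t30.48 push 5.10 s 605.54
t30.73 push 3.31 s 605.86
t30.98 push 4.42 s 606.18
t31.23 push 5.86 s 606.57
t31.48 push 5.33 s 606.96
t31.73 push 5.36 s 607.39
t31.98 push 6.37 s 607.57
t32.23 push 6.19 s 607.67
t32.48 push 7.83 s 607.72
```

One or two more small steps to pass 9 N, then I'll back off slowly to watch the latch hold.

```bash

python3 -m crank '[[0.0004,0,0,0,0,0],[0,0,0,0,0,0]]' >/dev/null && python3 chk.py 9
python3 -m crank '[[0.0003,0,0,0,0,0],[0,0,0,0,0,0]]' >/dev/null && python3 chk.py 9
python3 -m crank '[[-0.003,0,0,0,0,0],[-0.003,0,0,0,0,0],[-0.003,0,0,0,0,0],[-0.003,0,0,0,0,0],[0,0,0,0,0,0]]' >/dev/null; python3 chk.py 3; python3 -m crank '[[-0.005,0,0,0,0,0],[-0.01,0,0,0,0,0],[-0.015,0,0,0,0,0],[0,0,0,0,0,0],[0,0,0,0,0,0]]' >/dev/null;  python3 chk.py 3
```

```text
t32.73 push 9.45 s 607.80
t32.98 push 9.94 s 607.83
t33.60 push 2.39 s 597.72
t34.23 push -0.54 s 568.12
```

```bash

python3 -m crank '[[-0.04,0,0,0,0,0],[-0.05,0,0,0,0,0],[-0.04,0,-0.03,0,0,0],[0,0,-0.05,0,0,0],[0,0,-0.05,0,0,0]]' >/dev/null
python3 -m crank '[[-0.03,0,-0.02,0,0,0],[0,0,0,0,0,0],[0,0,0,0,0,0],[0,0,0,0,0,0],[0,0,0,0,0,0]]'
python3 - <<'E'
from h import *
c=cap('scene','scene7.png');t=cap('top','top7.png')
f=lambda i:cv2.resize(i,None,fx=3,fy=3,interpolation=cv2.INTER_CUBIC)
cv2.imwrite('pics/crop8.png',np.hstack([f(c['color'][110:270,310:440]),f(t['color'][160:320,140:270])]))
for n,a,b in(('top','top0.png','top7.png'),('scene','scene0.png','scene7.png')):
    A,B=[cv2.imread('pics/'+k).astype(int) for k in(a,b)];d=np.abs(A-B).max(2)
    m={'top':(slice(140,380),slice(130,520)),'scene':(slice(155,370),slice(100,530))}[n]
    ys,xs=np.where(d[m]>60);print(n,len(ys),(xs.min()+m[1].start,xs.max()+m[1].start,ys.min()+m[0].start,ys.max()+m[0].start) if len(ys) else '')
E
```

```text
time: 35.48
tool_pos: [397.8, 94.8, 184.6]
tcp_rot: [3.141, 0.002, 0.157]
contact_force: [-0.3, -0.4, -0.4]
grip_width: 0.4
finger_force: 0.0
top 2629 (np.int64(130), np.int64(452), np.int64(238), np.int64(379))
scene 767 (np.int64(190), np.int64(231), np.int64(303), np.int64(333))
```

View pics/crop8.png

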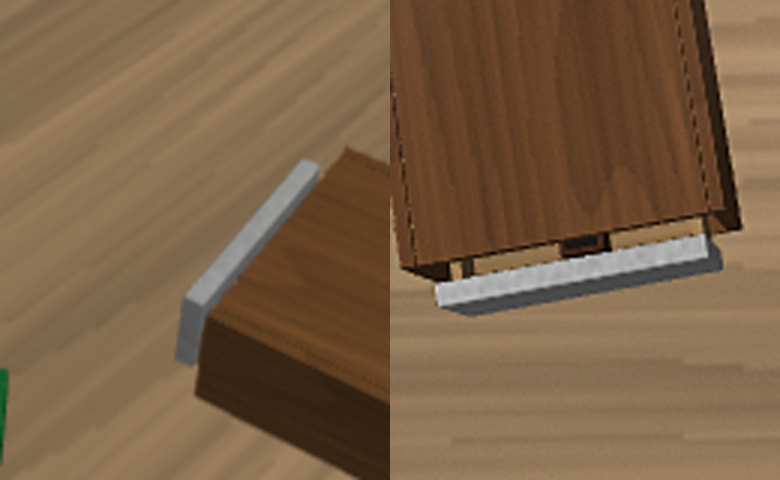

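The drawer is latched at its starting place; in the scene view the only change is the block's old spot. The block is visible in the pocket and the bystanders haven't moved. Handing in.

```bash
python3 -c "
from plant import bot
print(bot.close_job())"
```

```text
the job is handed in; nothing more can be done
None
```

The job is handed in (no verdict was returned): the drawer sprang out after a gentle press, the long block was set flat in the front pocket, and the drawer was pushed back in until it latched and stayed shut, with push readings below 10 N and the other blocks and tub unmoved in the final pictures.

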